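# Chock the jam jar on the display board and draw its retaining bar

## Task

The jam jar lying on the sloping display board is kept from rolling off only by the sliding steel bar. Lay the wooden wedge flat on the board, pointing straight up the slope, its thin edge snug under the jar's downhill side midway along the jar; only then draw the bar all the way out to the side. The jar must stay where it lies, resting on the wedge, and the other jars and the spoon stay undisturbed.

Things in the scene. Friction and masses are not known exactly. Their poses are not given: they have to be found in the camera images.
- board: Fixed sloping wooden display board, 300 mm along the slope, 170 wide. Origin on the table under its middle; z up, +x the downhill direction (level), y across. The surface falls 8 degrees (0.1396 rad) to +x; its height over the table is 0.0331 - 0.1405 x (m). The low end is open. Near its +y edge stands the bar's guide block: y 45 to 75 mm, x about -60 to -36, 45 mm high off the surface.
- board_top (a point): Point on the board's surface at its middle, 33.1 mm above the table.
- jar_center (a point): Centre of the jar lying on its side on the board: closed dark red jam jar, paper label, tin lid; a cylinder of 62 mm diameter, 75 mm long, 0.2 to 0.35 kg, axis level along the board's y. It leans on the uphill side of the bar and rolls freely downhill when let go. Its frame turns as it rolls.
- bar_handle (a point): Point on the bar's handle, 35 mm above the bar's axis. Bar: 10 mm steel rod along board y, downhill of the jar, axis 31 mm off the surface (26 free under it); from the handle it runs 165 mm to -y, through the guide block, past the jar. Handle: 12 mm post square to the board, outside its +y edge; on top a 20 mm wooden disc, 44 to 54 mm above the bar's axis.
- bar (a joint): How far the bar is drawn out, in m: about 0 closed (in front of the jar), 0.105 fully drawn (stop). It slides towards the board's +y, stays where it is left, and takes about 2 to 3 N to push.
- chock_center (a point): Centre of the loose wooden wedge: 130 mm long (x), 40 wide (y), 18 high (z), 0.08 to 0.17 kg, flat on the table. Thin edge at its -x end: the flank rises from 1.5 mm at x = -65 to 18 at x = -45 mm; the rest is a plain bar, square end at x = +65. Snug, its edge lies 13 mm (along the slope) downhill of the line where the jar rests on the board. It does not slide on the board by itself.
- chock_edge (a point): Middle of the wedge's thin edge, on its underside: 65 mm from the wedge's centre along its -x, 9 mm below it.
- tall_jar: Bystander: jam jar standing upright, 60 mm diameter, 75 mm tall; origin at its underside. Leave alone.
- small_jar: Bystander: jam jar standing upright, 58 mm diameter, 60 mm tall; origin at its underside. Leave alone.
- spoon: Bystander: spoon lying on the table beyond the board's low end. Leave alone.

How it is judged (in metres and radians):
On the way, in this order (a step that is already met when the one before it is completed fails the run):
1. the wedge lies on the board, thin edge under the jar, while the bar still holds it (distance between chock_edge and jar_center below 0.04 m and value of joint bar below 0.025 m and angle between the y axis of chock and the y axis of board, either way round below 0.3 rad and distance of jar_center from where it was at the start of the episode below 0.012 m), for 0.3 s.
2. the bar is drawn fully out (value of joint bar above 0.097 m), for 0.2 s.
At the end, for the whole second after the job is handed in: Bar drawn out 97 mm or more; jar at rest, touching the wedge, within 12 mm of its start; wedge still, flat (tilt under 0.25 rad; the board is 0.14), within 0.3 rad of straight up the slope, the middle of its thin edge within 40 mm of the jar centre (34 is snug) (value of joint bar above 0.097 m and distance of jar_center from where it was at the start of the episode below 0.012 m and distance between chock_edge and jar_center below 0.04 m and angle between the y axis of chock and the y axis of board, either way round below 0.3 rad and angle between chock's own z axis and vertical below 0.25 rad and contact force between chock and jar above 0.05 N and linear speed of each of jar, chock below 0.01 m/s and angular speed of jar below 0.2 rad/s).
It fails at once if the jar rolls away or is carried off (distance of jar_center from where it was at the start of the episode above 0.03 m).
It fails at once if a bystander is disturbed (distance of any of tall_jar, small_jar, spoon from where it was at the start of the episode above 0.02 m).
It also fails if it takes over 54 s, if anything falls off the work surface, if the arm or the gripper's body presses on something with over 40 N, if the wrist force passes 120 N, or if a joint passes its speed limit or range.

## Robot

A 6-joint arm with a two-finger parallel gripper is mounted at the origin on the work surface. World frame = base frame: x ahead of the robot, y to its left, z up, the work surface at z = 0. Lengths are in m, angles in degrees, forces in N, time in s.
With the tool pointing down it reaches from about 0.25 to 0.725 m from the base axis. Payload 9.7 kg.
Tool frame: the origin (TCP) lies at the very end of the fingers, on their centre line; the grasp point (between the pads) lies 19 mm behind it; y points along the fingers, x is the direction in which the jaws open and shut, and the axes are right-handed (so a half turn about y gives the same grasp; the last joint's range is limited). The gripper opens to 85 mm and grips with 20 to 120 N. Pads are 22 mm wide; open, the fingers measure 114 mm over their backs; the gripper's body (76 mm by 85 mm) begins 54 mm behind the grasp point. The pads swing forward as they close: fully open they stand 13 mm farther back than shut.
Start: joints at [-76.719, 4.979, 10.078, 95.1, 0, 90], TCP at [0.126, -0.535, 0.231] pointing down, gripper open.
Joint ranges: [-179.16, 179.16], [-48.56, 103.87], [-65.8, 70.77], [-126.05, 130.52], [-82.76, 87.17], [-180, 180]. Speed limits (degrees/s): [127.2, 127.2, 147.25, 180, 180, 180].

## Interface

Orientations are given as [roll, pitch, yaw] about the fixed x, y, z axes, in that order (R = Rz(yaw) Ry(pitch) Rx(roll)).
In Python, from workcell import bot gives the robot as it stands.
- The arm moves only by the shell command python3 -m jog 'ROWS' [FORCE]. ROWS is JSON, a list of rows, each a list of 7 numbers: the closure, from 0 (fully open) to 1 (shut), then the shift along the world's x, y, z in units of 25 mm (1.0 is 25 mm), then the turn, a rotation vector about the world's x, y, z in units of 5 degrees (1.0 is 5 degrees). A call has 1 to 5 rows; each row is the pose to reach, as a shift and turn from the pose commanded when the call began; what a row does not reach only later rows make up. A row lasts 1/10 s, in which the tool goes at most 50 mm and 8.59 degrees, less where a joint would pass 70% of its speed; a pose out of reach is approached as far as the arm can. A call with a gripper value outside its range is refused whole. The fingers move at their own pace and stop on an object; FORCE is the grip in N (left out, the last holds). Time passes only in rows, so rows that repeat a pose let the fingers close. It gives the time, the measured TCP pose, the force and the opening at its end, in the units of the state.
- bot.get_obs(): the state, without advancing time (a new reading comes with each control period).
- bot.camera(name): name is "scene" or "top" or "wrist"; returns (picture, depth): 480x640x3 uint8, red, green, blue; 480x640 float32, m along the optical axis (not along the pixel's ray), 0 where there is no reading.
- bot.camera_model(name): a dict with "fx", "fy", "cx", "cy" (pixels), "k1" (the pictures are not rectified: a ray, as slopes to the right and down, at radius r is drawn at 1 + k1 r^2 times it, then the intrinsics apply), "rvec" (rotation vector, rad) and "tvec" (3), from world to camera coordinates, as OpenCV has them; the wrist camera has in their place "tool_from_camera" (4x4, takes a point from camera to tool coordinates, whose origin is the TCP and whose axes are the tool frame's). Camera axes: x right, y down, z forward; pixel columns grow to the right and rows downward; lengths in m; the calibration is good to about 2 mm. A picture is of the moment at which its call begins: read the wrist's pose just before it. camera_model takes no time and is no camera call.
- bot.job_done(): hands the job in, once; it reports no verdict.
Trained networks look in the newest picture that a camera, given by its name, has taken for a name from the list of things; names that differ only in an ending like _2 or _b are one class to them, and where a whole thing is asked for, a point or a joint stands for the part that bears it (a point fixed in the world has none). Each returns a list of dicts, best first, with "conf" (0 to 1); they miss things now and then, are a little off and sometimes report something else, mostly with a low value. They report only what shows in the picture. A call takes as long as a camera call.
- bot.regions_of(camera, label): "pixels" (480x640 bool, what is visible of it) and "point" ([row, column] in pixels, amid what is visible of it).
The state is a dict: "time": time; "q": joint angles; "qd": joint speeds; "joint_efforts": joint torques, N m; "ee_pos": TCP position; "tcp_rot": TCP orientation; "wrist_force": force on the tool from outside, world axes, zero at the start; "torque": the same for the moment, N m; "opening": finger opening in m.
Only numpy, scipy, OpenCV 4.12 (cv2) and the standard library are available. Lean on these libraries where they do the work, as an engineer would, in place of code of your own. Each camera call takes 0.05 s, during which the arm holds its last target. There are 200 camera calls.

## Working session

There is one attempt and no reset: what is moved stays moved. The work goes in short steps, Python scripts to look and compute and a shell command to move; the robot and the scene stay as the last step left them, time stands still between calls to the robot, and variables do not carry over. Pictures are saved under pics/ and viewed, about 8 in all and at most 12, crops included, and the job is handed in when it is done.

```bash
mkdir -p pics
cat > h.py <<'E'
import numpy as np, cv2
from workcell import bot
from scipy.spatial.transform import Rotation as R
def cloud(cam, obs=None, pic=None):
    if cam=='wrist': obs=bot.get_obs()
    img,d=bot.camera(cam); m=bot.camera_model(cam)
    K=np.array([[m['fx'],0,m['cx']],[0,m['fy'],m['cy']],[0,0,1.]])
    v,u=np.mgrid[:480,:640]
    p=cv2.undistortPoints(np.stack([u.ravel(),v.ravel()],1).astype(np.float64)[:,None],K,np.array([m['k1'],0,0,0,0.]))[:,0]
    P=np.column_stack([p,np.ones(len(p))])*d.reshape(-1,1)
    if cam=='wrist':
        T=np.array(m['tool_from_camera']); P=P@T[:3,:3].T+T[:3,3]
        P=R.from_euler('xyz',obs['tcp_rot'],degrees=True).apply(P)+obs['ee_pos']
    else:
        Rm=cv2.Rodrigues(np.array(m['rvec'],float))[0]; P=(P-np.array(m['tvec']).ravel())@Rm
    P[d.ravel()==0]=np.nan
    return img,P.reshape(480,640,3)
def save(img,n): cv2.imwrite('pics/'+n,img[:,:,::-1])
E
python3 - <<'E'
from h import *
print(bot.get_obs())
for c in ['top','scene']:
    img,P=cloud(c); save(img,c+'1.png'); np.save(c+'.npy',P)
    for l in ['board','jar_center','bar_handle','chock_center','tall_jar','small_jar','spoon']:
        for r in bot.regions_of(c,l)[:2]:
            m=r['pixels']; q=P[m]; q=q[~np.isnan(q[:,0])]
            if len(q)<5: continue
            xy=q[:,:2].astype(np.float32)
            print(c,l,round(r['conf'],2),np.round(r['point']),len(q),'med',np.median(q,0).round(3),'min',np.percentile(q,2,0).round(3),'max',np.percentile(q,98,0).round(3),'rect',[np.round(a,3) for a in cv2.minAreaRect(xy)])
E
```

```text
{'time': 0.0, 'q': array([-7.67181799e+01,  5.00989512e+00,  1.00323845e+01,  9.51013405e+01,
       -1.41515723e-03,  8.99997504e+01]), 'qd': array([-0.01741929, -0.02965757,  0.04340595,  0.05496181, -0.06252491,
        0.03859013]), 'joint_efforts': array([-2.59188157e-03, -5.20393610e+01,  4.64799964e+01,  1.64422451e-02,
       -1.03270572e-04,  8.18861650e-06]), 'ee_pos': array([ 0.12629166, -0.53504017,  0.23057612]), 'tcp_rot': array([-9.00014148e+01,  7.88511499e-02, -7.67179303e+01]), 'wrist_force': array([-0.20995965,  0.07205833, -0.33923996]), 'torque': array([-0.00986808, -0.05533848,  0.01046568]), 'opening': 0.08530571256776859}
top board 0.72 [151. 265.] 786 med [0.778 0.025 0.013] min [ 0.727 -0.088  0.   ] max [0.819 0.086 0.021] rect [array([ 0.775, -0.005]), array([0.195, 0.047]), np.float64(71.016)]
top board 0.57 [262. 263.] 10355 med [0.529 0.033 0.031] min [ 0.379 -0.053  0.01 ] max [0.664 0.119 0.084] rect [array([0.518, 0.059]), array([0.308, 0.232]), np.float64(1.763)]
top jar_center 0.77 [309. 268.] 1172 med [0.441 0.019 0.102] min [ 0.411 -0.018  0.079]
[... 1823 characters left out ...]
1  0.018] min [ 0.473 -0.35   0.005] max [ 0.589 -0.312  0.022] rect [array([ 0.527, -0.331]), array([0.131, 0.039]), np.float64(1.441)]
scene tall_jar 0.83 [335. 240.] 1283 med [ 0.726 -0.273  0.074] min [ 0.686 -0.3    0.007] max [ 0.739 -0.247  0.079] rect [array([ 0.711, -0.272]), array([0.057, 0.061]), np.float64(75.553)]
scene small_jar 0.9 [199. 220.] 813 med [ 0.374 -0.256  0.058] min [ 0.332 -0.282  0.009] max [ 0.387 -0.228  0.065] rect [array([ 0.331, -0.247]), array([0.059, 0.119]), np.float64(73.087)]
scene spoon 0.71 [335. 397.] 1058 med [0.775 0.019 0.014] min [ 0.731 -0.089  0.002] max [0.817 0.089 0.023] rect [array([0.762, 0.003]), array([0.198, 0.053]), np.float64(61.551)]
```

Run:
```python
from h import *
P=np.load('top.npy')
x,y,z=[P[...,i] for i in range(3)]
m=(x>.45)&(x<.6)&(y>-.37)&(y<-.3)
for a in np.arange(.455,.595,.01):
    s=m&(x>=a)&(x<a+.01)&(z>.008); print(round(a+.005,3),s.sum(),np.median(z[s]).round(4) if s.sum() else '', np.percentile(y[s],[3,97]).round(3) if s.sum() else '')
s=m&(z>.010); q=P[s][:,:2]; print(cv2.minAreaRect(q.astype(np.float32)))
# board plane fit
s=(x>.5)&(x<.65)&(y>-.045)&(y<.11)&(z>.005)&(z<.05); q=P[s]
A=np.column_stack([q[:,0],q[:,1],np.ones(len(q))]); c=np.linalg.lstsq(A,q[:,2],rcond=None)[0]; r=q[:,2]-A@c; k=abs(r)<.004
c=np.linalg.lstsq(A[k],q[k,2],rcond=None)[0]; print('plane',c,np.degrees(np.arctan2(-c[1],-c[0])),np.degrees(np.arctan(np.hypot(c[0],c[1]))))
# board outline: points on the plane
e=abs(z-(c[0]*x+c[1]*y+c[2]))<.004
s=e&(x>.35)&(x<.7)&(y>-.08)&(y<.15)&(z>.007); q=P[s]; print('outline',cv2.minAreaRect(q[:,:2].astype(np.float32)))
# jar/bar
h=z-(c[0]*x+c[1]*y+c[2])
s=(x>.40)&(x<.468)&(y>-.03)&(y<.065)&(h>.045); q=P[s]; print('jar',np.percentile(q,[1,50,99],0).round(4),q[q[:,2]>np.percentile(q[:,2],80)].mean(0)); print(cv2.minAreaRect(q[:,:2].astype(np.float32)))
s=(x>.46)&(x<.5)&(y>.12)&(y<.17)&(h>.06); q=P[s]; print('disc',len(q),np.percentile(q,[2,50,98],0).round(4))
```

```text
0.46 1 0.009 [-0.336 -0.336]
0.47 60 0.0114 [-0.354 -0.315]
0.48 86 0.017 [-0.354 -0.314]
0.49 100 0.0174 [-0.354 -0.314]
0.5 86 0.0172 [-0.353 -0.314]
0.51 89 0.0173 [-0.352 -0.313]
0.52 96 0.0179 [-0.353 -0.313]
0.53 85 0.0173 [-0.352 -0.313]
0.54 91 0.0168 [-0.352 -0.312]
0.55 92 0.0175 [-0.352 -0.312]
0.56 86 0.0172 [-0.352 -0.312]
0.57 94 0.0177 [-0.351 -0.312]
0.58 87 0.0174 [-0.351 -0.311]
0.59 26 0.0166 [-0.351 -0.311]
((0.5276942253112793, -0.33267611265182495), (0.12060791254043579, 0.04242977872490883), 1.5405676364898682)
plane [-0.1401871  -0.00511157  0.10574962] 2.0882230329333518 7.985359043909326
outline ((0.5221500396728516, 0.030658304691314697), (0.2972005009651184, 0.1714930683374405), 1.9926499128341675)
jar [[ 0.4141 -0.018   0.0869]
 [ 0.4416  0.0192  0.1032]
 [ 0.4674  0.056   0.1092]] [0.43904048 0.01995772 0.10722212]
((0.44026196002960205, 0.019020291045308113), (0.055461760610342026, 0.07593502104282379), 0.22748824954032898)
disc 92 [[0.4679 0.1313 0.1164]
 [0.4774 0.1395 0.1238]
 [0.4869 0.149  0.1278]]
```

View pics/scene1.png

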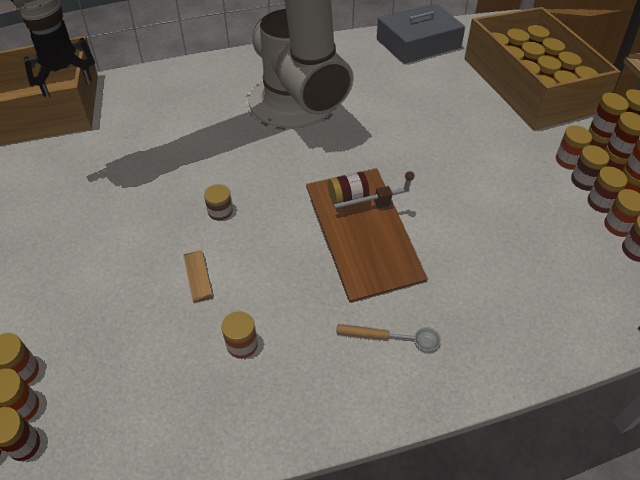

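View pics/top1.png

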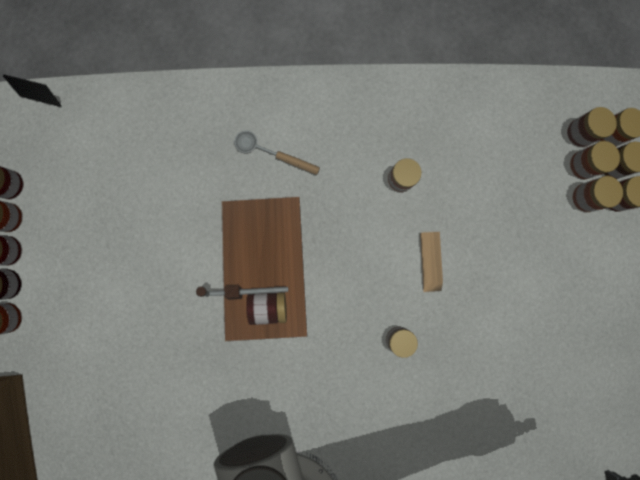

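Pictures agree with the networks: the board is in the middle with its low end away from the robot (bar handle on +y, top view 203,290), the wedge is at (430,262) with its thin edge towards the robot, and the jars are clear of both. I'll move above the wedge.

```bash
python3 -m jog '[[0,1.72,0.81,0,0,0,-0.5],[0,3.44,1.62,0,0,0,-1],[0,5.16,2.43,0,0,0,-1.5],[0,6.88,3.24,0,0,0,-2],[0,8.6,4.05,0,0,0,-2.36]]' 60; python3 -m jog '[[0,1.72,0.81,-0.3,0,0,0],[0,3.44,1.62,-0.6,0,0,0],[0,5.16,2.43,-0.9,0,0,0],[0,6.88,3.24,-1.2,0,0,0],[0,8.6,4.05,-1.5,0,0,0]]'; python3 -m jog '[[0,0,0,0,0,0,0],[0,0,0,0,0,0,0]]'
python3 - <<'E'
from h import *
img,P=cloud('wrist'); save(img,'w1.png')
for r in bot.regions_of('wrist','chock_center')[:1]:
    q=P[r['pixels']]; q=q[~np.isnan(q[:,0])]; q=q[q[:,2]<.03]
    print(r['conf'],len(q),np.percentile(q,[1,50,99],0).round(4),cv2.minAreaRect(q[:,:2].astype(np.float32)))
E
```

```text
time: 1.3
ee_pos: [0.3429, -0.433, 0.2315]
tcp_rot: [-90.0, -0.0, -88.6]
wrist_force: [0.4, -1.0, -0.2]
opening: 0.0856
time: 1.8
ee_pos: [0.558, -0.3316, 0.1935]
tcp_rot: [-90.0, -0.0, -88.5]
wrist_force: [0.2, -0.5, -0.8]
opening: 0.0856
time: 2.0
ee_pos: [0.557, -0.3319, 0.1928]
tcp_rot: [-90.1, 0.0, -88.4]
wrist_force: [-0.1, 0.0, 0.2]
opening: 0.0854
0.72 5678 [[ 0.4613 -0.3524  0.0016]
 [ 0.5341 -0.3324  0.0185]
 [ 0.5887 -0.3124  0.0202]] ((0.5229154825210571, -0.3333876430988312), (0.13214418292045593, 0.0430893674492836), 1.9728952646255493)
```

```bash
python3 -m jog '[[0,0,0,-1.8,0,0,0],[0,0,0,-3.6,0,0,0],[0,0,0,-5.2,0,0,0],[0,0,0,-6.6,0,0,0],[0,0,0,-7.1,0,0,0]]'; python3 -m jog '[[0,0,0,-0.25,0,0,0],[0,0,0,-0.5,0,0,0],[0.5,0,0,-0.5,0,0,0],[0.7,0,0,-0.5,0,0,0],[0.7,0,0,-0.5,0,0,0]]'; python3 -m jog '[[0.9,0,0,0,0,0,0],[0.9,0,0,0,0,0,0],[0.9,0,0,0,0,0,0],[0.9,0,0,0,0,0,0],[0.9,0,0,0,0,0,0]]' 60
```

```text
time: 2.6
ee_pos: [0.5536, -0.3328, 0.0131]
tcp_rot: [-90.2, 0.1, -88.6]
wrist_force: [-0.0, -0.1, 0.0]
opening: 0.0855
time: 3.1
ee_pos: [0.557, -0.3331, 0.0051]
tcp_rot: [-89.9, -0.1, -88.5]
wrist_force: [1.2, -0.7, 0.3]
opening: 0.0442
time: 3.6
ee_pos: [0.5571, -0.3332, 0.0053]
tcp_rot: [-89.9, -0.1, -88.5]
wrist_force: [-0.3, 0.2, 5.4]
opening: 0.0383
```

```bash
python3 -m jog '[[0.9,0,0,1,0,0,0],[0.9,0,0,2.2,0,0,0],[0.9,0,0,3.6,0,0,0],[0.9,0,0,5,0,0,0],[0.9,0,0,6,0,0,0]]'; python3 -m jog '[[0.9,0.2,1.4,0,0,0.2,0],[0.9,0.5,2.9,0,0,0.5,0],[0.9,0.8,4.4,0,-0.03,0.8,0.05],[0.9,1.1,5.9,0,-0.04,1.2,0.1],[0.9,1.3,7.2,0,-0.056,1.6,0.1]]'; python3 -m jog '[[0.9,0.2,1.4,0,0,0,0],[0.9,0.3,2.9,0,0,0,0],[0.9,0.4,4.4,0,0,0,0],[0.9,0.5,5.9,0,0,0,0],[0.9,0.56,7.1,0,0,0,0]]';python3 -m jog '[[0.9,0,0,0,0,0,0],[0.9,0,0,0,0,0,0],[0.9,0,0,0,0,0,0]]'
python3 - <<'E'
from h import *
o=bot.get_obs(); T=R.from_euler('xyz',o['tcp_rot'],degrees=True); print(T.as_matrix().round(3),o['ee_pos'])
img,P=cloud('wrist'); save(img,'w2.png')
for c in ['wrist','top']:
  if c=='top': img,P=cloud('top')
  for r in bot.regions_of(c,'chock_center')[:2]:
    q=P[r['pixels']]; q=q[~np.isnan(q[:,0])]; print(c,r['conf'],len(q),np.percentile(q,[1,50,99],0).round(4))
    L=T.inv().apply(q-o['ee_pos']); print('tool',np.percentile(L,[1,50,99],0).round(4))
  for r in bot.regions_of(c,'jar_center')[:1]:
    q=P[r['pixels']]; q=q[~np.isnan(q[:,0])]; print('jar',r['conf'],len(q),np.percentile(q,[2,50,98],0).round(4))
E
```

```text
time: 4.1
ee_pos: [0.5567, -0.3329, 0.1566]
tcp_rot: [-89.9, -0.1, -88.5]
wrist_force: [0.1, 0.1, -0.4]
opening: 0.0384
time: 4.6
ee_pos: [0.5891, -0.151, 0.1541]
tcp_rot: [-98.0, -0.1, -88.0]
wrist_force: [1.8, 0.2, -0.0]
opening: 0.0385
time: 5.1
ee_pos: [0.6029, 0.0251, 0.1539]
tcp_rot: [-98.0, 0.1, -87.7]
wrist_force: [-1.0, 0.3, -2.0]
opening: 0.0386
time: 5.4
ee_pos: [0.603, 0.022, 0.1538]
tcp_rot: [-98.0, 0.1, -87.9]
wrist_force: [0.2, -0.6, -0.9]
opening: 0.0381
[[ 0.037 -0.139  0.99 ]
 [-0.999 -0.004  0.037]
 [-0.001 -0.99  -0.139]] [0.60295432 0.02200744 0.1538317 ]
wrist 0.84 17837 [[0.562  0.0024 0.1462]
 [0.6056 0.0221 0.1668]
 [0.6361 0.0418 0.1732]]
tool [[-0.0196 -0.0146 -0.0429]
 [ 0.     -0.0132  0.0008]
 [ 0.0195  0.0033  0.0319]]
jar 0.7 17666 [[0.5637 0.0033 0.1499]
 [0.6057 0.0222 0.1668]
 [0.6358 0.0411 0.1728]]
top 0.5 172 [[ 0.5392 -0.0342  0.0213]
 [ 0.5745  0.0022  0.1692]
 [ 0.6005  0.0117  0.5785]]
tool [[ 0.0099 -0.4129 -0.1236]
 [ 0.0184 -0.0115 -0.0295]
 [ 0.0534  0.1337  0.0133]]
jar 0.74 268 [[ 0.413  -0.0191  0.0573]
 [ 0.441  -0.0124  0.1007]
 [ 0.4666 -0.0023  0.1087]]
```

View pics/w2.png

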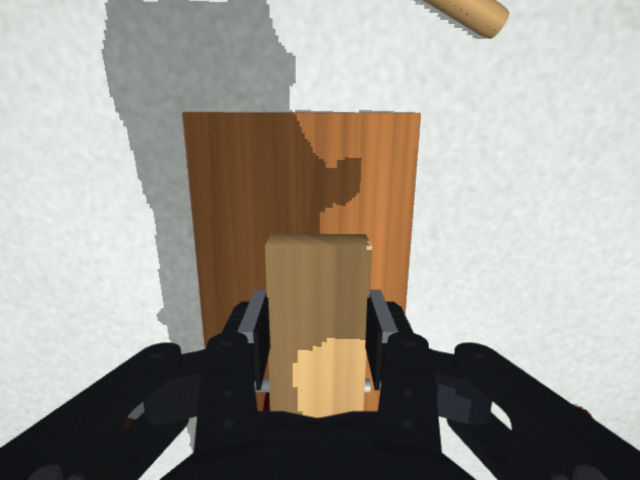

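The wrist picture shows the wedge square in the jaws (tail at 235–250 row, columns 268–370), and the board runs straight behind it. Lowering it downhill of the bar.

```bash
python3 -m jog '[[0.9,0,0.1,-1.6,0,0,0],[0.9,0,0.1,-3,0,0,0],[0.9,0,0.1,-4,0,0,0],[0.9,0,0.1,-4.7,0,0,0],[0.9,0,0.1,-4.8,0,0,0]]'; python3 -m jog '[[0.9,0,0,0,0,0,0],[0.9,0,0,0,0,0,0]]'
python3 - <<'E'
from h import *
o=bot.get_obs(); print(o['ee_pos'],o['wrist_force'])
T=R.from_euler('xyz',o['tcp_rot'],degrees=True); print('edge',T.apply([0,.0045,-.0965])+o['ee_pos'])
img,P=cloud('scene'); save(cv2.resize(img[120:320,250:470],None,fx=3,fy=3),'s2.png')
r=bot.regions_of('scene','chock_center')
for a in r[:1]:
    q=P[a['pixels']]; q=q[~np.isnan(q[:,0])]; print(a['conf'],np.percentile(q,[2,50,98],0).round(4))
E
```

```text
time: 6.2
ee_pos: [0.6016, 0.0239, 0.0313]
tcp_rot: [-98.2, 0.1, -87.7]
wrist_force: [-0.2, -0.5, -0.6]
opening: 0.0382
time: 6.4
ee_pos: [0.6036, 0.0241, 0.0352]
tcp_rot: [-97.9, 0.1, -87.7]
wrist_force: [0.3, 0.1, 0.2]
opening: 0.0383
[0.60363711 0.02413571 0.03515121] [0.27234441 0.07954626 0.17551718]
edge [0.5075112  0.02030907 0.04396407]
0.83 [[0.512  0.0019 0.0268]
 [0.6155 0.0211 0.0475]
 [0.6365 0.0443 0.0677]]
```

View pics/s2.png

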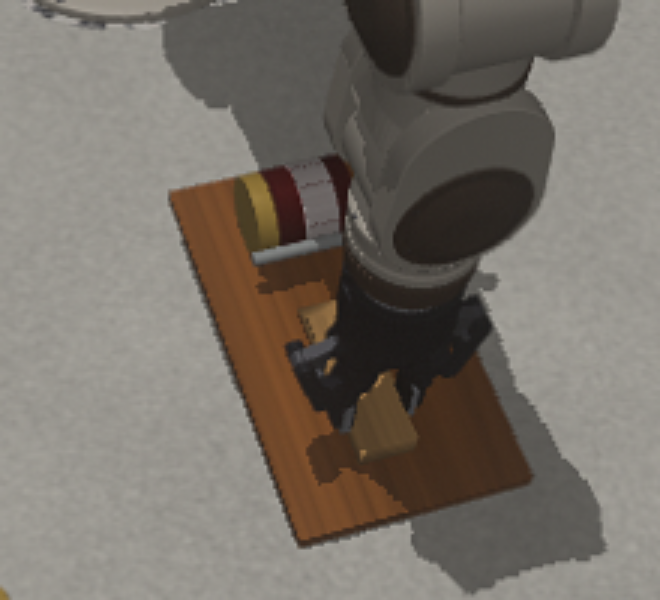

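```bash
python3 -m jog '[[0.9,0,0,-0.12,0,0,0],[0.9,0,0,-0.24,0,0,0],[0.9,-0.4,0,-0.18,0,0,0],[0.9,-0.8,-0.01,-0.13,0,0,0],[0.9,-1.2,-0.03,-0.07,0,0,0]]'; python3 -m jog '[[0.9,-0.4,0,0.06,0,0,0],[0.9,-0.6,0,0.085,0,0,0],[0.9,-0.6,0,0.085,0,0,0],[0.9,-0.6,0,0.085,0,0,0]]'
python3 - <<'E'
from h import *
o=bot.get_obs(); print(o['ee_pos'],o['wrist_force'])
T=R.from_euler('xyz',o['tcp_rot'],degrees=True); e=T.apply([0,.0045,-.0965])+o['ee_pos']; print('edge',e,'hover',e[2]-(.10575-.14019*e[0]-.0051*e[1]))
E
```

```text
time: 7.0
ee_pos: [0.5717, 0.0235, 0.0321]
tcp_rot: [-98.0, 0.1, -87.7]
wrist_force: [0.7, -0.2, -0.1]
opening: 0.0387
time: 7.4
ee_pos: [0.5581, 0.0232, 0.0344]
tcp_rot: [-98.0, 0.1, -87.7]
wrist_force: [0.9, 0.9, -0.6]
opening: 0.0383
[0.55811299 0.02319759 0.03436692] [ 0.94748996  0.94927064 -0.56540957]
edge [0.46199951 0.01931243 0.04328904] hover 0.0024052434442699278
```

```bash
python3 -m jog '[[0.9,0,0,-0.04,0,0,0],[0.9,0,0,-0.08,0,0,0],[0.9,0,0,-0.08,0,0,0]]';python3 -m jog '[[0.9,-0.1,0,0.014,0,0,0],[0.9,-0.2,-0.01,0.028,0,0,0],[0.9,-0.3,-0.01,0.042,0,0,0],[0.9,-0.4,-0.01,0.056,0,0,0],[0.9,-0.4,-0.01,0.056,0,0,0]]'
```

```text
time: 7.7
ee_pos: [0.5584, 0.0232, 0.0334]
tcp_rot: [-98.0, 0.1, -87.7]
wrist_force: [-3.9, 0.3, 11.0]
opening: 0.0381
time: 8.2
ee_pos: [0.5494, 0.023, 0.0347]
tcp_rot: [-97.8, 0.1, -87.7]
wrist_force: [3.1, -0.3, 6.1]
opening: 0.0385
```

```bash
python3 -m jog '[[0.9,-0.05,0,0.02,0,0,0],[0.9,-0.1,0,0.03,0,0,0],[0.9,-0.1,0,0.03,0,0,0]]';python3 -m jog '[[0.9,-0.05,0,0.007,0,0,0],[0.9,-0.1,0,0.014,0,0,0],[0.9,-0.1,0,0.014,0,0,0]]'
python3 - <<'E'
from h import *
img,P=cloud('scene'); save(cv2.resize(img[150:250,310:430],None,fx=6,fy=6,interpolation=cv2.INTER_CUBIC),'s3.png')
r=bot.regions_of('scene','jar_center')[0]
q=P[r['pixels']]; q=q[~np.isnan(q[:,0])]; q0=np.load('scene.npy')[r['pixels']]
print(r['conf'],np.percentile(q,[2,50,98],0).round(4)); print('shift',np.nanmedian(q0-P[r['pixels']],0))
E
```

```text
time: 8.5
ee_pos: [0.5465, 0.0229, 0.0351]
tcp_rot: [-97.9, 0.1, -87.7]
wrist_force: [2.8, -0.1, 6.1]
opening: 0.0385
time: 8.8
ee_pos: [0.5441, 0.0229, 0.0354]
tcp_rot: [-97.9, 0.1, -87.7]
wrist_force: [3.9, -0.7, 6.0]
opening: 0.0384
0.77 [[ 0.42   -0.0176  0.0636]
 [ 0.4508 -0.001   0.1005]
 [ 0.4693  0.0268  0.111 ]]
shift [ 1.39641359e-04 -4.75867777e-05  1.49320540e-04]
```

View pics/s3.png

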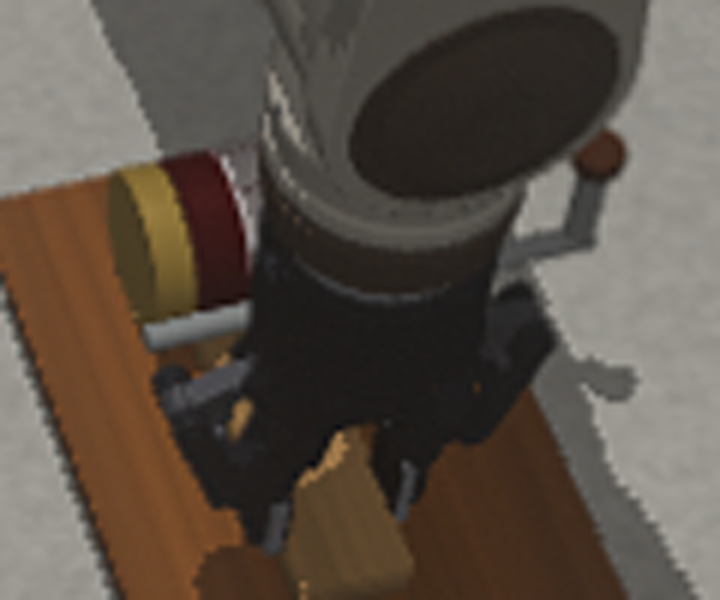

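```bash
cat > js.py <<'E'
from h import *
P0=np.load('scene.npy'); img,P=cloud('scene'); m=bot.regions_of('scene','jar_center')[0]['pixels']
n=m&(abs(P-P0).max(-1)<.02); print('jar shift mean',np.nanmean((P-P0)[n],0).round(5),n.sum())
# fit jar cylinder: axis dir board y, radius .031
from scipy.optimize import least_squares
def fit(P):
    q=P[n]; q=q[(q[:,2]>.07)&(q[:,0]>.4)&(q[:,1]>-.012)]; a=np.radians(2); t=np.cos(a)*q[:,0]+np.sin(a)*q[:,1]
    return least_squares(lambda p:np.hypot(t-p[0],q[:,2]-p[1])-.031,[.44,.076],loss='soft_l1',f_scale=.001).x
print(fit(P0),fit(P))
E
python3 -m jog '[[0.9,-0.05,0,0.007,0,0,0],[0.9,-0.05,0,0.007,0,0,0],[0.9,-0.05,0,0.007,0,0,0]]';python3 js.py; python3 -m jog '[[0.9,-0.05,0,0.007,0,0,0],[0.9,-0.05,0,0.007,0,0,0],[0.9,-0.05,0,0.007,0,0,0]]';python3 js.py
```

```text
time: 9.2
ee_pos: [0.5429, 0.0228, 0.0356]
tcp_rot: [-97.9, 0.1, -87.7]
wrist_force: [3.7, -0.3, 5.5]
opening: 0.0385
jar shift mean [-0.00032  0.00011 -0.00037] 582
[0.43759298 0.07739169] [0.43579312 0.0777741 ]
time: 9.6
ee_pos: [0.5417, 0.0228, 0.0358]
tcp_rot: [-97.9, 0.1, -87.7]
wrist_force: [4.7, 1.0, 5.6]
opening: 0.0383
jar shift mean [-0.00059  0.0002  -0.00067] 608
[0.43754717 0.07737796] [0.43427641 0.07804038]
```

The jar has rolled about 3 mm up onto the wedge, so the fit is snug. Releasing.

```bash
python3 -m jog '[[0.5,0,0,0,0,0,0],[0.3,0,0,0,0,0,0],[0.3,0,0,0,0,0,0],[0.3,0,0,0,0,0,0]]'; python3 -m jog '[[0.3,0.02,0,0.15,0,0,0],[0.3,0.08,0,0.6,0,0,0],[0.3,0.2,0,1.5,0,0,0],[0.3,0.5,0,3,0,0,0],[0.3,1,0,4.8,0,0,0]]'; python3 js.py
python3 - <<'E'
from h import *
img,P=cloud('scene'); save(cv2.resize(img[150:250,310:430],None,fx=6,fy=6,interpolation=cv2.INTER_CUBIC),'s4.png')
for c in ['scene','top']:
    if c=='top': img,P=cloud(c)
    for l in ['chock_center','bar_handle']:
        for r in bot.regions_of(c,l)[:1]:
            q=P[r['pixels']]; q=q[~np.isnan(q[:,0])]; print(c,l,r['conf'],np.percentile(q,[2,50,98],0).round(4),cv2.minAreaRect(q[:,:2].astype(np.float32)))
E
```

```text
time: 10.1
ee_pos: [0.5401, 0.0228, 0.0346]
tcp_rot: [-98.1, 0.2, -87.7]
wrist_force: [0.1, 0.6, -0.4]
opening: 0.0597
time: 10.6
ee_pos: [0.5648, 0.0228, 0.1564]
tcp_rot: [-98.1, 0.2, -87.7]
wrist_force: [1.5, 0.8, 0.6]
opening: 0.0598
jar shift mean [-0.00055  0.00018 -0.00062] 299
[0.43805419 0.07698908] [0.43449652 0.07751302]
scene chock_center 0.85 [[0.4738 0.0017 0.0306]
 [0.5288 0.0197 0.0501]
 [0.5742 0.0473 0.0601]] ((0.5182202458381653, 0.026202937588095665), (0.11615309864282608, 0.050230104476213455), 1.8558143377304077)
scene bar_handle 0.48 [[ 0.47   -0.0179  0.072 ]
 [ 0.4757  0.0542  0.0764]
 [ 0.4801  0.1434  0.0885]] ((0.47457101941108704, 0.0620807409286499), (0.011528292670845985, 0.16657766699790955), 0.9661961793899536)
top bar_handle 0.55 [[ 0.4696 -0.0229  0.0694]
 [ 0.4742 -0.005   0.0747]
 [ 0.4795  0.0118  0.0779]] ((0.47409605979919434, -0.0049971528351306915), (0.009848907589912415, 0.03622979298233986), 2.449009418487549)
```

View pics/s4.png

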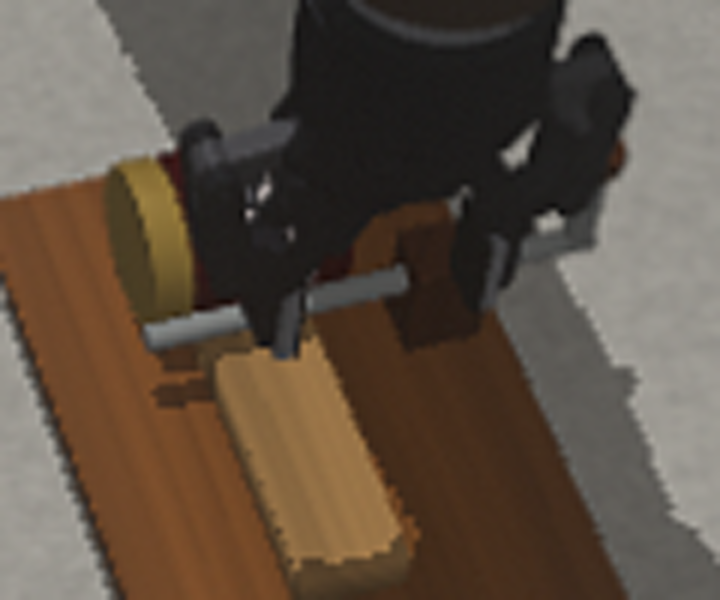

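The picture shows the wedge flat and straight under the bar, with the bar clear over it and the jar in place. Now the handle.

```bash
python3 -m jog '[[0.3,-0.8,1,0.5,0,0,0],[0.2,-1.6,2,1,0,0,0],[0.1,-2.4,3.1,1,0,0,0],[0.1,-3.1,4.1,1,0,0,0],[0.1,-3.6,4.66,1,0,0,0]]'; python3 -m jog '[[0.1,0,0,0,0,0,0],[0.1,0,0,0,0,0,0]]'
python3 - <<'E'
from h import *
o=bot.get_obs(); print(o['ee_pos'])
img,P=cloud('wrist'); save(img,'w3.png')
s=(P[...,0]>.45)&(P[...,0]<.5)&(P[...,1]>.115)&(P[...,1]<.165)&(P[...,2]>.112)&(P[...,2]<.135); q=P[s]
print(len(q),np.percentile(q,[2,50,98],0).round(4))
for c in ['wrist']:
    for r in bot.regions_of(c,'bar_handle')[:2]: 
        q=P[r['pixels']]; q=q[~np.isnan(q[:,0])]; print(r['conf'],r['point'],np.percentile(q,[2,50,98],0).round(4))
E
python3 js.py
```

```text
time: 11.5
ee_pos: [0.4876, 0.0677, 0.1794]
tcp_rot: [-98.2, 2.7, -84.0]
wrist_force: [0.4, 0.7, 0.2]
opening: 0.0768
time: 11.7
ee_pos: [0.4889, 0.0671, 0.1798]
tcp_rot: [-98.1, 2.6, -84.0]
wrist_force: [0.5, 0.6, 0.5]
opening: 0.077
[0.48885023 0.06714335 0.17979193]
973 [[0.4697 0.1326 0.1172]
 [0.4792 0.1407 0.1249]
 [0.4867 0.1499 0.1269]]
0.72 [241.3, 267.2] [[ 0.4685 -0.0185  0.0714]
 [ 0.476   0.1068  0.0766]
 [ 0.486   0.1486  0.1264]]
jar shift mean [-0.00094  0.00035 -0.00105] 963
[0.43788791 0.07757097] [0.43435616 0.07794018]
```

View pics/w3.png

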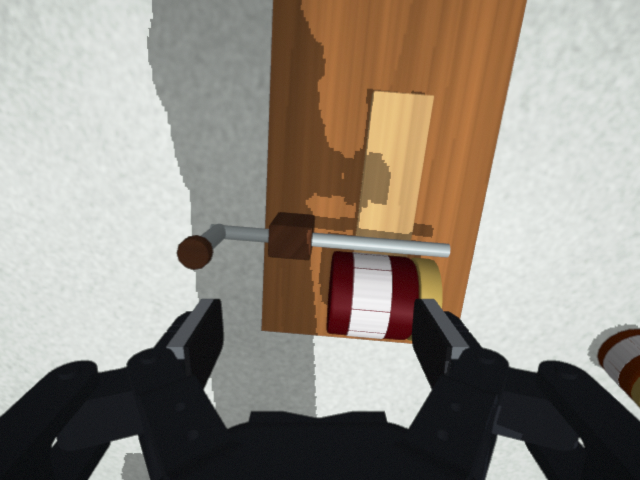

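The last joint nears its limit in this yaw, so I'll turn the tool about the board normal. The disc is round, so any yaw will grip it.

```bash
python3 -m jog '[[0.1,0,0,0,0.23,0,1.65],[0.1,0,0,0,0.46,0,3.3],[0.1,0,0,0,0.69,0,4.95],[0.1,0,0,0,0.92,0.02,6.6],[0.1,0,0,0,1.15,0.04,8.2]]'; python3 -m jog '[[0.1,0,0,0,0,0,0],[0.1,0,0,0,0,0,0]]'
python3 - <<'E'
from h import *
o=bot.get_obs(); M=R.from_euler('xyz',o['tcp_rot'],degrees=True).as_matrix(); print(o['ee_pos'],o['q'].round(1),M.round(3))
n=np.array([.139,.005,.990]); t=-n; a=M[:,1]; w=np.cross(a,t); print('fix turn units',np.degrees(w)/5, 'shift to above disc', (np.array([.4765,.140,.102])+.05*n-o['ee_pos'])/.025)
E
```

```text
time: 12.4
ee_pos: [0.4891, 0.0672, 0.1798]
tcp_rot: [-95.7, 7.8, -42.5]
wrist_force: [0.5, -0.1, 0.5]
opening: 0.0766
time: 12.6
ee_pos: [0.489, 0.0673, 0.1799]
tcp_rot: [-95.8, 7.8, -43.0]
wrist_force: [0.0, -0.7, -0.4]
opening: 0.0771
[0.48897408 0.06726969 0.17987306] [  6.6   6.1   4.9  98.3   2.1 139.1] [[ 0.724 -0.167  0.669]
 [-0.676  0.018  0.737]
 [-0.135 -0.986 -0.1  ]]
fix turn units [-0.26147297 -0.32481225  0.03835233] shift to above disc [-0.220963    2.91921258 -1.13492258]
```

```bash
python3 -m jog '[[0.1,-0.1,1,0,-0.26,-0.32,0],[0.1,-0.2,2,0,-0.26,-0.32,0],[0.1,-0.28,2.9,0,-0.26,-0.32,0],[0.1,-0.28,2.91,-0.6,-0.26,-0.32,0],[0.1,-0.28,2.91,-1.13,-0.26,-0.32,0]]'; python3 -m jog '[[0.1,0,0,0,0,0,0],[0.1,0,0,0,0,0,0]]'
python3 - <<'E'
from h import *
o=bot.get_obs(); T=R.from_euler('xyz',o['tcp_rot'],degrees=True); print(T.as_matrix()[:,1].round(3),o['q'].round(1))
img,P=cloud('wrist')
s=(P[...,0]>.455)&(P[...,0]<.5)&(P[...,1]>.12)&(P[...,1]<.16)&(P[...,2]>.117)&(P[...,2]<.132); q=P[s]
L=T.inv().apply(q-o['ee_pos']);print(len(q),np.percentile(q,[2,50,98],0).round(4),'tool',np.percentile(L,[2,50,98],0).round(4))
E
```

```text
time: 13.1
ee_pos: [0.4819, 0.1406, 0.1513]
tcp_rot: [-95.6, 5.7, -42.9]
wrist_force: [-0.7, 0.7, 0.7]
opening: 0.0771
time: 13.3
ee_pos: [0.4817, 0.1396, 0.1517]
tcp_rot: [-95.7, 5.7, -42.9]
wrist_force: [0.3, -0.0, 0.6]
opening: 0.0771
[-0.14  -0.005 -0.99 ] [ 15.1   5.4   1.3  93.7   1.8 147.6]
1222 [[0.4697 0.134  0.1182]
 [0.4789 0.1434 0.1249]
 [0.4868 0.1517 0.1268]] tool [[-0.0106  0.0256 -0.0061]
 [-0.002   0.027   0.0037]
 [ 0.0071  0.0329  0.0116]]
```

```bash
python3 -m jog '[[0.1,-0.07,0.04,-0.5,0,0,0],[0.1,-0.14,0.06,-1.1,0,0,0],[0.1,-0.21,0.08,-1.6,0,0,0],[0.1,-0.28,0.08,-1.98,0,0,0],[0.1,-0.28,0.08,-1.98,0,0,0]]'; python3 -m jog '[[0.6,0,0,0,0,0,0],[0.9,0,0,0,0,0,0],[1,0,0,0,0,0,0],[1,0,0,0,0,0,0],[1,0,0,0,0,0,0]]' 60
```

```text
time: 13.85
ee_pos: [0.4739, 0.1418, 0.1008]
tcp_rot: [-95.7, 5.8, -42.8]
wrist_force: [-0.9, -0.3, 0.1]
opening: 0.077
time: 14.35
ee_pos: [0.475, 0.1422, 0.1029]
tcp_rot: [-95.6, 5.7, -42.8]
wrist_force: [0.1, 0.1, 4.4]
opening: 0.0172
```

```bash
python3 -m jog '[[1,0,0,0,0,0,0],[1,0,0,0,0,0,0]]'; python3 js.py
```

```text
time: 14.55
ee_pos: [0.475, 0.1422, 0.1029]
tcp_rot: [-95.6, 5.7, -42.8]
wrist_force: [-0.0, -0.7, 5.4]
opening: 0.0171
jar shift mean [-0.0009   0.00034 -0.00101] 1078
[0.43802437 0.0775541 ] [0.43438185 0.078053  ]
```

```bash
python3 -m jog '[[1,0,0.2,0,0,0,0],[1,-0.01,0.5,0,0,0,0],[1,-0.03,0.8,0,0,0,0],[1,-0.04,1.1,0,0,0,0],[1,-0.05,1.4,0,0,0,0]]'; python3 js.py
```

```text
time: 15.15
ee_pos: [0.4738, 0.1771, 0.1029]
tcp_rot: [-95.6, 5.7, -42.8]
wrist_force: [0.4, -2.7, 4.3]
opening: 0.0175
jar shift mean [-0.00114  0.00042 -0.00127] 1029
[0.43812256 0.07750849] [0.43450534 0.07790501]
```

```bash
python3 -m jog '[[1,-0.01,0.4,0,0,0,0],[1,-0.04,0.9,0,0,0,0],[1,-0.05,1.4,0,0,0,0],[1,-0.06,1.9,0,0,0,0],[1,-0.08,2.3,0,0,0,0]]'; python3 -m jog '[[1,-0.01,0.15,0,0,0,0],[1,-0.01,0.3,0,0,0,0],[1,-0.01,0.36,0,0,0,0],[1,-0.01,0.36,0,0,0,0]]'; python3 js.py
```

```text
time: 15.75
ee_pos: [0.4719, 0.235, 0.1029]
tcp_rot: [-95.6, 5.7, -42.8]
wrist_force: [0.8, -2.0, 6.5]
opening: 0.0171
time: 16.15
ee_pos: [0.4717, 0.24, 0.1028]
tcp_rot: [-95.9, 5.4, -42.9]
wrist_force: [1.1, -22.1, 10.8]
opening: 0.0173
jar shift mean [-0.00131  0.00048 -0.00147] 1050
[0.43826406 0.07748325] [0.43433215 0.07822436]
```

```bash
python3 -m jog '[[1,0,-0.15,0,0,0,0],[0.6,0,-0.15,0,0,0,0],[0.2,0,-0.15,0,0,0,0],[0.1,0,-0.15,0,0,0,0],[0.1,0,-0.15,0,0,0,0]]'; python3 -m jog '[[0.1,0.05,0,0.4,0,0,0],[0.1,0.15,0,1,0,0,0],[0.1,0.28,0,2,0,0,0],[0.1,0.28,0,2.2,0,0,0],[0.1,0.28,0,2.2,0,0,0]]'
python3 - <<'E'
from h import *
o=bot.get_obs(); T=R.from_euler('xyz',o['tcp_rot'],degrees=True)
img,P=cloud('wrist'); save(img,'w4.png')
s=(P[...,0]>.445)&(P[...,0]<.5)&(P[...,1]>.2)&(P[...,1]<.28)&(P[...,2]>.117)&(P[...,2]<.132); q=P[s]
print(o['ee_pos'],len(q),np.percentile(q,[2,50,98],0).round(4))
E
python3 js.py
```

```text
time: 16.75
ee_pos: [0.4712, 0.2401, 0.1021]
tcp_rot: [-95.6, 5.7, -42.7]
wrist_force: [-0.0, -0.1, -0.8]
opening: 0.0745
time: 17.25
ee_pos: [0.4789, 0.2402, 0.1584]
tcp_rot: [-95.5, 5.7, -42.7]
wrist_force: [0.4, 0.5, -0.8]
opening: 0.0768
[0.47885558 0.24015155 0.15840936] 1119 [[0.4665 0.231  0.1184]
 [0.4754 0.2402 0.1249]
 [0.4834 0.2486 0.1268]]
jar shift mean [-0.0014   0.00052 -0.00157] 1062
[0.4383061 0.0774638] [0.4345436  0.07796491]
```

View pics/w4.png

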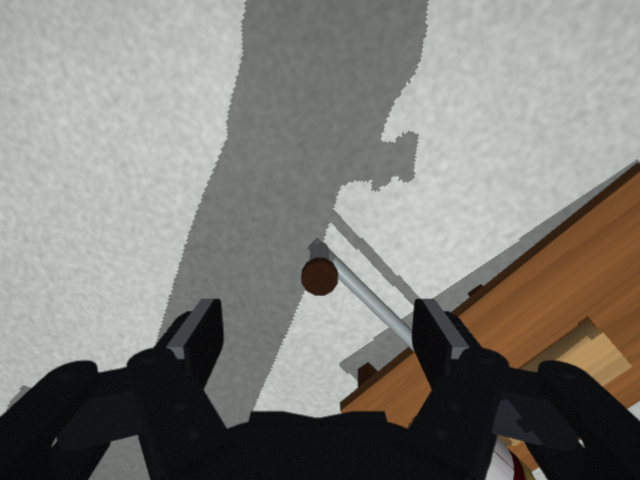

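The wrist picture shows the handle disc drawn far out (320,277), and the rod end is no longer over the board. I'll move aside and measure the bar's travel with the same fixed cameras.

```bash
python3 -m jog '[[0.1,0,0.5,1.5,0,0,0],[0.1,0,1.5,2.5,0,0,0],[0.1,0,3,2.5,0,0,0],[0.1,0,4.5,2.5,0,0,0],[0.1,0,6,2.5,0,0,0]]'
python3 - <<'E'
from h import *
for c in ['scene','top']:
    P0=np.load(c+'.npy'); img,P=cloud(c); save(img,c+'5.png')
    if c=='scene': save(cv2.resize(img[140:300,290:490],None,fx=4,fy=4),'s5.png')
    for Q in (P0,P):
        x,y,z=[Q[...,i] for i in range(3)]
        s=(x>.455)&(x<.495)&(y>.115)&(y<.275)&(z>.115)&(z<.132); q=Q[s]; print(c,len(q),np.percentile(q,[2,50,98],0)[:, :2].round(4).tolist(),q.mean(0).round(4))
    for l in ['chock_center','jar_center','tall_jar','small_jar','spoon']:
        for r in bot.regions_of(c,l)[:1]:
            n=r['pixels']; q=P[n]; print(l,round(r['conf'],2),np.nanpercentile(q,[2,50,98],0).round(3).tolist(),'moved',np.nanmedian((P-P0)[n],0).round(4), cv2.minAreaRect(q[~np.isnan(q[:,0])][:,:2].astype(np.float32))[2])
E
python3 js.py
```

```text
time: 17.9
ee_pos: [0.478, 0.3911, 0.219]
tcp_rot: [-95.7, 5.7, -42.8]
wrist_force: [0.1, 0.1, 0.5]
opening: 0.0774
scene 66 [[0.472, 0.1338], [0.4797, 0.1414], [0.4859, 0.1517]] [0.4793 0.1419 0.1244]
scene 66 [[0.4666, 0.2298], [0.4764, 0.2379], [0.484, 0.2477]] [0.4759 0.2382 0.1239]
chock_center 0.98 [[0.461, 0.002, 0.031], [0.524, 0.02, 0.051], [0.574, 0.043, 0.061]] moved [ 0.0124 -0.0049  0.0154] 2.1661784648895264
jar_center 0.66 [[0.414, -0.018, 0.055], [0.452, 0.015, 0.098], [0.467, 0.056, 0.111]] moved [-0.0011  0.0004 -0.0011] 74.96656036376953
tall_jar 0.68 [[0.686, -0.3, 0.007], [0.725, -0.273, 0.074], [0.739, -0.245, 0.079]] moved [ 0.0001 -0.      0.0001] 81.23778533935547
small_jar 0.69 [[0.332, -0.282, 0.006], [0.374, -0.255, 0.056], [0.386, -0.228, 0.065]] moved [0. 0. 0.] 1.1729031801223755
spoon 0.8 [[0.727, -0.089, 0.0], [0.774, 0.02, 0.013], [0.818, 0.09, 0.022]] moved [-0.  0. -0.] 70.6927490234375
top 91 [[0.4679, 0.1313], [0.4775, 0.1395], [0.4869, 0.149]] [0.4775 0.1395 0.1236]
top 85 [[0.4639, 0.2286], [0.4735, 0.2362], [0.4819, 0.2452]] [0.4733 0.2365 0.1234]
chock_center 0.6 [[0.468, 0.001, 0.041], [0.519, 0.021, 0.051], [0.571, 0.04, 0.06]] moved [-0.0004 -0.0018  0.0177] 1.6220014095306396
jar_center 0.78 [[0.408, -0.019, 0.079], [0.437, 0.019, 0.103], [0.465, 0.054, 0.109]] moved [ 0.0001 -0.0001  0.0007] 1.954002022743225
tall_jar 0.87 [[0.679, -0.3, 0.015], [0.704, -0.27, 0.074], [0.735, -0.246, 0.078]] moved [-0.      0.      0.0001] 27.341108322143555
small_jar 0.63 [[0.333, -0.282, 0.014], [0.36, -0.253, 0.059], [0.385, -0.228, 0.063]] moved [0.     0.     0.0001] 43.313201904296875
spoon 0.57 [[0.726, -0.088, -0.002], [0.774, 0.007, 0.013], [0.819, 0.086, 0.021]] moved [ 0.  0. -0.] 70.73162078857422
jar shift mean [-0.00136  0.00051 -0.00152] 1051
[0.43826771 0.07749123] [0.43429857 0.07809339]
```

View pics/s5.png

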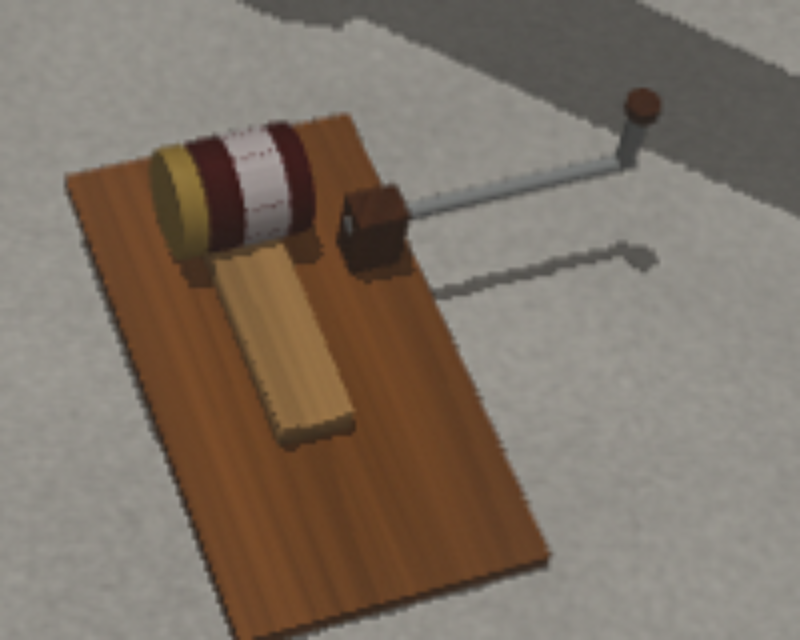

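Travel measures only about 96–97 mm, which is marginal even though I felt 22 N at the end. I'll regrip and pull harder to check it is the real stop.

```bash
python3 -m jog '[[0.1,0,-1.5,0,0,0,0],[0.1,0,-3,0,0,0,0],[0.1,0,-4.5,0,0,0,0],[0.1,0,-6,-0.7,0,0,0],[0.1,0,-6.05,-2.4,0,0,0]]'; python3 -m jog '[[0.1,0,0,0,0,0,0],[0.1,-0.1,0,-0.8,0,0,0],[0.1,-0.2,0,-1.6,0,0,0],[0.1,-0.28,0,-2.2,0,0,0],[0.1,-0.28,0,-2.2,0,0,0]]'; python3 -m jog '[[0.6,0,0,0,0,0,0],[0.9,0,0,0,0,0,0],[1,0,0,0,0,0,0],[1,0,0,0,0,0,0],[1,0,0,0,0,0,0]]' 110;  python3 -m jog '[[1,0,0.05,0,0,0,0],[1,0,0.1,0,0,0,0],[1,0,0.15,0,0,0,0],[1,0,0.15,0,0,0,0]]'
```

```text
time: 19.1
ee_pos: [0.4799, 0.2359, 0.1631]
tcp_rot: [-95.3, 5.5, -42.9]
wrist_force: [0.6, 1.6, -0.3]
opening: 0.0769
time: 19.6
ee_pos: [0.4707, 0.2391, 0.1046]
tcp_rot: [-95.7, 5.8, -42.7]
wrist_force: [-0.5, -0.7, -0.6]
opening: 0.0772
time: 20.1
ee_pos: [0.4718, 0.2388, 0.1059]
tcp_rot: [-95.5, 5.7, -42.8]
wrist_force: [0.8, -0.7, 6.7]
opening: 0.0155
time: 20.5
ee_pos: [0.4718, 0.2396, 0.1059]
tcp_rot: [-95.8, 5.4, -42.9]
wrist_force: [1.5, -17.0, 9.3]
opening: 0.0157
```

```bash
python3 -m jog '[[1,0,0.06,0,0,0,0],[1,0,0.12,0,0,0,0],[1,0,0.12,0,0,0,0]]'; python3 -m jog '[[1,0,-0.15,0,0,0,0],[1,0,-0.2,0,0,0,0],[0.6,0,-0.2,0,0,0,0],[0.1,0,-0.2,0,0,0,0],[0.1,0,-0.2,0,0,0,0]]'; python3 -m jog '[[0.1,0.1,0,0.8,0,0,0],[0.1,0.2,0,2,0,0,0],[0.1,0.3,1,3.6,0,0,0],[0.1,0.3,2.5,4.5,0,0,0],[0.1,0.3,4.4,4.5,0,0,0]]'; python3 -m jog '[[0.1,0,1,0,0,0,0],[0.1,0,1.5,0,0,0,0],[0.1,0,1.5,0,0,0,0]]'; python3 js.py
python3 - <<'E'
from h import *
for c in ['scene','top']:
    P0=np.load(c+'.npy'); img,P=cloud(c); t=[]
    for Q in (P0,P):
        x,y,z=[Q[...,i] for i in range(3)]
        s=(x>.455)&(x<.495)&(y>.115)&(y<.275)&(z>.115)&(z<.132); q=Q[s]; t.append(np.r_[np.percentile(q[:,1],[2,50,98]),q[:,1].mean()])
    print(c,t[1],'travel',t[1]-t[0])
    x,y,z=[P[...,i] for i in range(3)]
    s=(x>.44)&(x<.52)&(y>.05)&(y<.125)&(z>.078)&(z<.1); print('block',np.percentile(P[s],[2,98],0).round(4))
E
```

```text
time: 20.8
ee_pos: [0.4717, 0.2398, 0.1059]
tcp_rot: [-96.0, 5.2, -42.9]
wrist_force: [0.4, -32.6, 12.1]
opening: 0.0154
time: 21.3
ee_pos: [0.4712, 0.2406, 0.1048]
tcp_rot: [-95.6, 5.7, -42.7]
wrist_force: [0.1, -0.2, -0.5]
opening: 0.0586
time: 21.8
ee_pos: [0.4798, 0.3514, 0.2217]
tcp_rot: [-95.3, 5.6, -42.8]
wrist_force: [0.9, -0.4, -0.5]
opening: 0.077
time: 22.1
ee_pos: [0.4784, 0.3889, 0.2165]
tcp_rot: [-95.7, 5.7, -42.7]
wrist_force: [0.2, 0.3, 0.5]
opening: 0.0771
jar shift mean [-0.00133  0.00049 -0.00149] 1057
[0.43828803 0.07748642] [0.4343767  0.07814106]
scene [0.23093399 0.23835298 0.24769152 0.23866128] travel [0.09717176 0.09693709 0.09602647 0.09679508]
block [[0.4543 0.0512 0.0782]
 [0.4863 0.1119 0.096 ]]
top [0.22978994 0.23647735 0.24647217 0.23707986] travel [0.0984944  0.09700372 0.09744215 0.09754296]
block [[0.4549 0.0514 0.0793]
 [0.4862 0.1022 0.0984]]
```

The bar didn't give at 33 N (friction is 2–3 N), so that is its stop. The jar is steady and the wedge is in place, so I'm handing in.

```bash
python3 -c "
from workcell import bot
print(bot.job_done())"
```

```text
the job is handed in; nothing more can be done
None
```

I slid the wedge up the slope under the bar until the jar rested on it, then released it. I then gripped the bar's handle disc, drew the bar out to its stop, and handed the job in at about 22 s.

**Last checks that looked good:**
- **Jar:** it sits about 4 mm uphill of where it started (limit 12 mm). It held that position between checks while the bar was drawn and after.
- **Wedge:** it is flat on the board and within about 0.5° of straight up the slope. I worked out that its edge is snug from the tool pose and did not measure it directly.
- **Bystanders:** the tall jar, small jar and spoon had moved 0.1 mm or less when last measured, before the second pull on the bar.

**One check that disagreed:** the cameras put the bar's travel at only about 97 mm, where I expected 105 mm. I gripped the handle again and pulled with 33 N, and it gave less than 1 mm, so I took that to be the real stop. That means the bar started a few millimetres open. Camera travel alone leaves almost no margin over the required 97 mm.

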